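# Fetch the torch from behind the row and snap it into its clips

### The job

The pocket torch lies at the back of the board behind a mug, a candle and a chrome tin: first stand all three upright in the side tray, leaving the torch where it is. Then press the torch down into the two spring clips of its rest until it snaps fully home, midway along, and let go; only after that put the mug, the candle and the tin back, each upright in the middle of the coaster it stood on. Do not tip anything over, and leave the little glass dish where it is.

Things in the scene. Friction and masses are not known exactly. Their poses are not given: they have to be found in the camera images.
- mug: speckled stoneware mug, loose, about 0.22 kg: round body 58 mm across at the top (50 mm at the foot), 85 mm high, wall 4 mm, and one side handle that reaches 54 mm from the mug's axis, 16 to 76 mm above its underside. Origin: centre of its underside; z up; the handle points along its +x. Grasp it across the body along its y. It starts on the round coaster with the handle roughly towards the robot.
- candle: cream-white pillar candle, loose, about 0.14 kg: plain upright cylinder 45 mm across, 95 mm high (a thin wick on top). Origin: centre of its underside; z up. It starts on the hexagonal coaster.
- tin: chrome lighter-sized tin standing upright, loose, about 0.08 kg: 44 mm (its x) by 24 mm (its y) by 60 mm high. Origin: centre of its underside; z up. Grasp it across the 24 mm. It starts on the rectangular coaster with its y roughly along the row.
- torch: loose aluminium pocket torch with dark rings, about 0.12 kg: plain cylinder 26 mm in diameter, 150 mm long. Origin: middle of its axis; x along its length. Starts level in a shallow groove (ribs 3 mm high) on the 8 mm thick board, axis 21 mm above the table, parallel to the row of coasters, its axis 73 mm beyond their centres. May lie either way round in its clips.
- coaster_round: round grey stone coaster, fixed, 82 mm in diameter, 4 mm thick; the mug's place. Origin: centre of its underside (8 mm above the table, on the board), so its top is 4 mm above the origin; its y runs along the row. The three coasters lie in a row 90 mm apart, in any order.
- coaster_hex: hexagonal grey stone coaster, fixed, 72 mm across flats, 4 mm thick; the candle's place. Origin: centre of its underside (8 mm above the table, on the board), top 4 mm above the origin; its y runs along the row.
- coaster_rect: rectangular grey stone coaster, fixed, 72 mm (its x) by 52 mm (its y, along the row), 4 mm thick; the tin's place. Origin: centre of its underside (8 mm above the table, on the board), top 4 mm above the origin.
- side_tray: empty bamboo tray with a low rim, fixed, 280 mm (its x) by 160 mm (its y), 18 mm high, walls and floor 5 mm thick: the side area, roomy enough for the mug, candle and tin standing side by side along its x. Origin: centre of its underside; the inner floor is 5 mm above it. It stands to the left or to the right of the board.
- torch_rest: fixed bamboo foot 130 (x) by 80 (y) by 12 mm high, on the side opposite the tray, with two steel spring clips 12 mm wide at x = +-36 mm. Origin: centre of its underside. A seated torch lies along x, midway, axis 40 mm above the origin (61 mm if only laid on the jaws). Jaws flare to 52 mm at 68 mm height and lead it in. Push straight down, gripped at its middle; takes about 12 N.
- dish: small greenish glass dish, loose, a bystander: 72 mm across, 28 mm high, on the table between the robot and the board. Origin: centre of its underside. Leave it alone.
Things that resemble listed ones, but are neither listed nor needed, are in the scene too. There is more than one size of the candle; the one meant has the size given above.

How it is judged:
By the outcome, as a careful person would: the job done as asked, in the order asked, and still so for the second after the job is handed in, with the robot touching nothing.
It also fails if it takes over 152 s, if anything falls off the work surface, if the arm or the gripper's body presses on something with over 40 N, if the wrist force passes 120 N, or if a joint passes its speed limit or range.

### The arm

A 6-joint arm with a two-finger parallel gripper is mounted at the origin on the work surface. World frame = base frame: x ahead of the robot, y to its left, z up, the work surface at z = 0. Lengths are in m, angles in degrees, forces in N, time in s.
With the tool pointing down it reaches from about 0.3 to 0.75 m from the base axis. Payload 8.5 kg.
Tool frame: the origin (TCP) lies on the centre line of the jaws, within the pads' length; the fingertips stand 14 mm ahead of it and the grasp point (between the pads) lies 5 mm behind it; z points along the fingers, x is the direction in which the jaws open and shut, and the axes are right-handed (so a half turn about z gives the same grasp; the last joint's range is limited). The gripper opens to 85 mm and grips with 20 to 120 N. Pads are 22 mm wide; open, the fingers measure 114 mm over their backs; the gripper's body (76 mm by 85 mm) begins 54 mm behind the grasp point. The pads swing forward as they close: fully open they stand 13 mm farther back than shut.
Start: joints at [-82.351, 21.807, 74.336, -0, 83.858, -12.336], TCP at [0.188, -0.517, 0.245] pointing down, gripper open.
Joint ranges: [-178.18, 178.18], [-50.72, 133.34], [12.68, 142.11], [-81.47, 261.47], [9.98, 163.14], [-165.26, 165.26]. Speed limits (degrees/s): [136.94, 136.94, 180, 180, 180, 180].

### API

Orientations are given as a 3x3 rotation matrix whose columns are the frame's x, y, z axes.
In Python, from rig import * gives the robot as it stands.
- The arm moves only by the shell command python3 -m crank 'ROWS' [FORCE]. ROWS is JSON, one flat list of numbers, 7 for each row, row after row: the turn, a rotation vector about the world's x, y, z in rad, then the shift along the world's x, y, z in m, then the opening in per cent of the stroke, from 0 (shut) to 100 (fully open). A call has 1 to 20 rows; each row shifts and turns the commanded pose from where the row before left it; what a row does not reach is not made up. A row lasts 1/10 s, in which the tool goes at most 50 mm and 8.59 degrees, less where a joint would pass 70% of its speed; a pose out of reach is approached as far as the arm can. A call is refused whole if a number of a shift passes 0.05 or a number of a turn 0.15, either way. A call with a gripper value outside its range is refused whole. The fingers move at their own pace and stop on an object; FORCE is the grip in N (left out, the last holds). Time passes only in rows, so rows that do not move let the fingers close. It gives the time, the measured TCP pose, the force and the opening at its end, in the units of the state.
- observe(): the state, without advancing time (a new reading comes with each control period).
- get_image(name): name is "scene" or "top" or "wrist"; returns a dict with "frame" (480x640x3 uint8, red, green, blue), "fov_y" (degrees; the focal length in pixels is half the picture's height over the tangent of half this angle, whatever the lens; pixels are square), "cx", "cy" (the principal point, pixels), "world_to_cam" (4x4, takes a point from world to camera coordinates). Camera axes: x right, y up, looking along -z (the intrinsics and any distortion apply to the point x, -y, -z); pixel columns grow to the right and rows downward; lengths in m; the calibration is good to about 2 mm. A picture is of the moment at which its call begins. There is no depth.
- close_job(): hands the job in, once; it reports no verdict.
The state is a dict: "time_s": time; "q": joint angles; "qvel": joint speeds; "joint_efforts": joint torques, N m; "position": TCP position; "tool_rot": TCP orientation; "ft_force": force on the tool from outside, world axes, zero at the start; "wrist_torque": the same for the moment, N m; "grip_width": finger opening in m.
Only numpy, scipy, OpenCV 4.12 (cv2) and the standard library are available. Lean on these libraries where they do the work, as an engineer would, in place of code of your own. Each camera call takes 0.05 s, during which the arm holds its last target. There are 200 camera calls.

## Working session

There is one attempt and no reset: what is moved stays moved. The work goes in short steps, Python scripts to look and compute and a shell command to move; the robot and the scene stay as the last step left them, time stands still between calls to the robot, and variables do not carry over. Pictures are saved under pics/ and viewed, about 12 in all and at most 16, crops included, and the job is handed in when it is done.

```bash
mkdir -p pics; ls; cat > h.py <<'E'
from rig import *
import numpy as np, cv2
def snap(n,f):
    d=get_image(n); cv2.imwrite('pics/'+f+'.png',d['frame'][:,:,::-1]); 
    import pickle; pickle.dump(d,open('pics/'+f+'.pkl','wb')); return d
def load(f):
    import pickle; return pickle.load(open('pics/'+f+'.pkl','rb'))
def px2w(d,u,v,z):
    f=240/np.tan(np.radians(d['fov_y']/2)); T=np.array(d['world_to_cam'])
    r=np.array([(u-d['cx'])/f,-(v-d['cy'])/f,-1]); R=T[:3,:3]; c=-R.T@T[:3,3]; w=R.T@r
    return c+w*(z-c[2])/w[2]
def w2px(d,p):
    f=240/np.tan(np.radians(d['fov_y']/2)); T=np.array(d['world_to_cam'])
    c=T[:3,:3]@np.array(p)+T[:3,3]; return d['cx']-f*c[0]/c[2], d['cy']+f*c[1]/c[2]
E
python3 - <<'E'
from h import *
a=snap('scene','s0');b=snap('top','t0')
for d in(a,b): print({k:v for k,v in d.items() if k!='frame'})
s=observe();print(s)
E
```

```text
pics
{'fov_y': 55.10280156961798, 'cx': 318.41043063601757, 'cy': 238.00238912962803, 'world_to_cam': array([[ 0.29547702,  0.95526603, -0.01265488, -0.16272599],
       [-0.64766523,  0.21003435,  0.73240379,  0.30382814],
       [ 0.70229842, -0.20821237,  0.68075292, -1.26758024],
       [ 0.        ,  0.        ,  0.        ,  1.        ]])}
{'fov_y': 56.89236870126487, 'cx': 320.3549608890912, 'cy': 239.89217120699647, 'world_to_cam': array([[-0.02272136, -0.99924635, -0.03147164,  0.0260153 ],
       [ 0.99591255, -0.02537573,  0.08668485, -0.50028068],
       [-0.08741814, -0.0293734 ,  0.99573856, -0.83234409],
       [ 0.        ,  0.        ,  0.        ,  1.        ]])}
{'time_s': 0.1, 'q': array([-8.23504578e+01,  2.18389476e+01,  7.43782831e+01,  1.33530229e-03,
        8.38590405e+01, -1.23352632e+01]), 'qvel': array([ 0.0003524 , -0.09093639, -0.27180653,  0.09715152, -0.06950769,
       -0.03201347]), 'joint_efforts': array([ 3.33319978e-03, -4.49229026e+01, -2.31656653e+01, -2.10437543e-04,
        3.65402389e-03,  1.32291524e-05]), 'position': array([ 0.18794963, -0.51663753,  0.244769  ]), 'tool_rot': array([[ 3.41768472e-01, -9.39784171e-01, -1.54232894e-04],
       [-9.39783291e-01, -3.41768369e-01,  1.32242141e-03],
       [-1.29550263e-03, -3.07016446e-04, -9.99999114e-01]]), 'ft_force': array([ 1.04388744, -0.031974  ,  0.35987607]), 'wrist_torque': array([ 0.00555251, -0.02283369, -0.03147417]), 'grip_width': 0.08597428463546011}
```

View pics/s0.png

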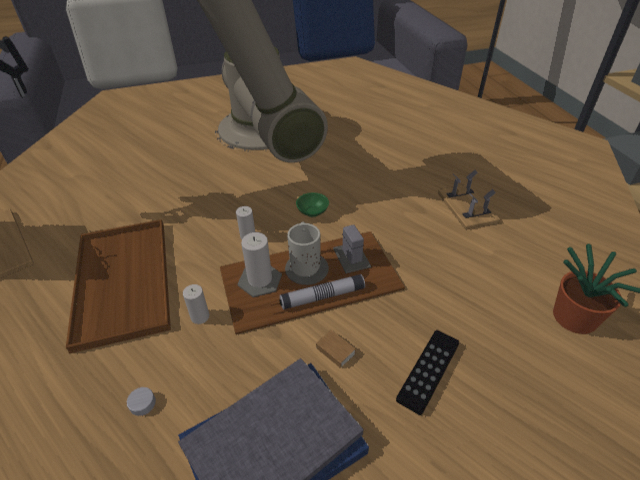

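View pics/t0.png

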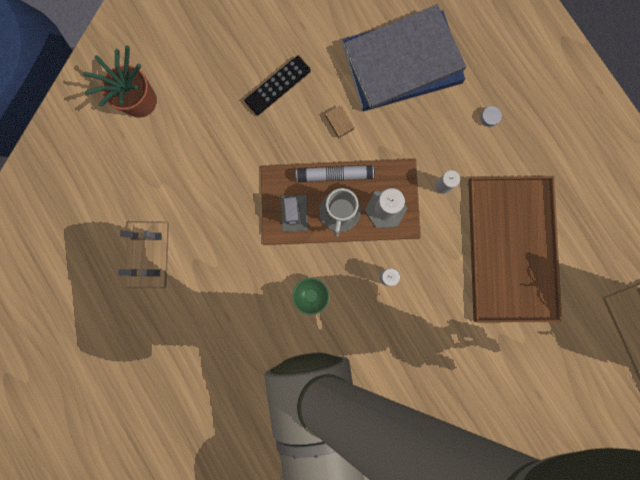

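The candle could be confused with three things in the top image: the large candle on the hex coaster (390,203) and small ones at (450,181) and (390,277). The mug is at (341,208), the tin at (291,210), the torch at (335,174), the rest at (147,255), the tray at (514,249) and the dish at (310,296). I choose the large candle standing on the hex coaster and will check it in a crop.

```bash
python3 - <<'E'
from h import *
im=cv2.imread('pics/t0.png')
c=lambda x0,x1,y0,y1,s:cv2.resize(im[y0:y1,x0:x1],None,fx=s,fy=s,interpolation=cv2.INTER_CUBIC)
cv2.imwrite('pics/c1.png',c(255,425,150,250,4.5)[:, :])
a=c(110,185,210,300,5);b=c(460,570,170,330,2.8)
o=np.zeros((450,800,3),np.uint8);o[:a.shape[0],:a.shape[1]]=a;o[:b.shape[0],400:400+b.shape[1]]=b
cv2.imwrite('pics/c2.png',o)
E
```

```text
(no output)
```

View pics/c1.png

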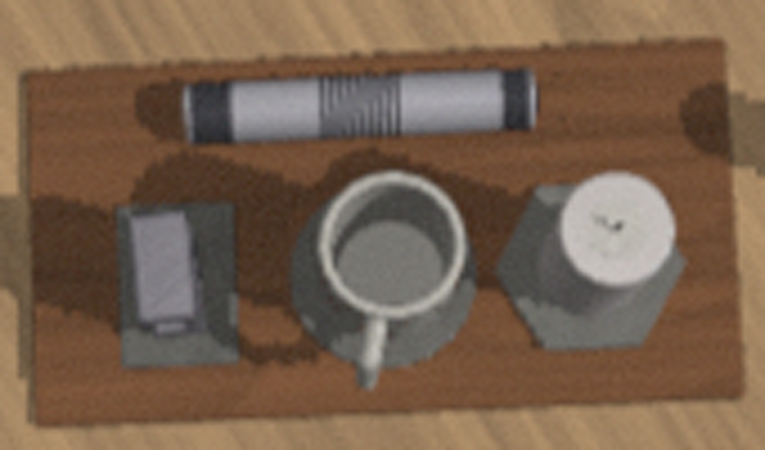

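View pics/c2.png

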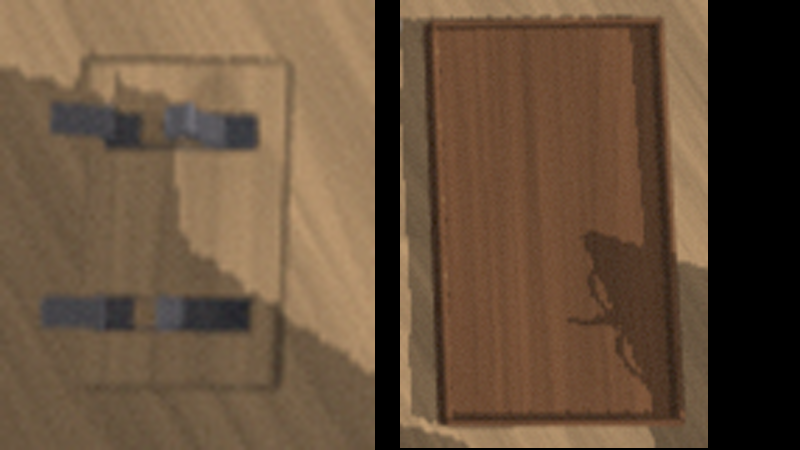

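```bash
python3 - <<'E'
from h import *
d=load('t0')
def show(n,pts,z,f):
    P=np.array([px2w(d,*f(*p),z) for p in pts]); print(n,P[:,:2].round(4).tolist(),'mean',P.mean(0)[:2].round(4)); return P
c1=lambda x,y:(255+x/4.5-.4,150+y/4.5-.4)
a=lambda x,y:(110+x/5-.4,210+y/5-.4)
b=lambda x,y:(460+(x-400)/2.8-.3,170+y/2.8-.3)
show('rect',[(117,204),(235,202),(240,363),(124,367)],.012,c1)
show('rnd lrb',[(291,275),(476,275),(383,367)],.012,c1)
show('ctrs rect rnd hex',[(179,284),(383,275),(592,266)],.012,c1)
show('tin',[(132,213),(185,210),(195,318),(142,325)],.072,c1)
show('mug lrtb',[(319,245),(467,245),(393,171),(393,318)],.097,c1)
show('handle tip',[(370,380)],.084,c1)
show('candle',[(559,229),(676,229),(617,171),(617,287)],.107,c1)
show('torch',[(183,113),(537,99)],.024,c1)
show('board',[(22,73),(725,40),(743,398),(32,425)],.008,c1)
show('rest',[(88,58),(292,62),(278,388),(75,385)],.012,a)
show('tray',[(428,20),(662,18),(684,420),(441,424)],.018,b)
show('dish',[(310,296)],.028,lambda x,y:(x,y))
show('smalls',[(450,180),(390,277)],.05,lambda x,y:(x,y))
s=load('s0')
for n,uv,z in(('tin',(351,229),.072),('mug',(304,236),.097),('candle',(256,241),.107),('torchends',(284,300),.024),('',(362,286),.024)): print(n,px2w(s,*uv,z).round(4))
E
```

```text
rect [[0.5928, 0.0907], [0.5921, 0.0389], [0.5212, 0.0381], [0.5207, 0.0888]] mean [0.5567 0.0641]
rnd lrb [[0.5592, 0.0151], [0.557, -0.0654], [0.5178, -0.0239]] mean [ 0.5447 -0.0248]
ctrs rect rnd hex [[0.5566, 0.0641], [0.5581, -0.025], [0.5595, -0.1158]] mean [ 0.5581 -0.0256]
tin [[0.5772, 0.0776], [0.5779, 0.0559], [0.5334, 0.0526], [0.5311, 0.0742]] mean [0.5549 0.0651]
mug lrtb [[0.5577, 0.0012], [0.556, -0.0569], [0.5863, -0.0287], [0.5279, -0.0271]] mean [ 0.557  -0.0279]
handle tip [[0.5051, -0.0176]] mean [ 0.5051 -0.0176]
candle [[0.5596, -0.092], [0.5583, -0.1371], [0.5817, -0.1152], [0.5364, -0.1135]] mean [ 0.559  -0.1145]
torch [[0.6296, 0.06], [0.6311, -0.0933]] mean [ 0.6304 -0.0166]
board [[0.6537, 0.1327], [0.6589, -0.1781], [0.5007, -0.1793], [0.4967, 0.13]] mean [ 0.5775 -0.0237]
rest [[0.5487, 0.3972], [0.5449, 0.3152], [0.4166, 0.3198], [0.4195, 0.4003]] mean [0.4824 0.3581]
tray [[0.6166, -0.2787], [0.6132, -0.4384], [0.3393, -0.4344], [0.3399, -0.2731]] mean [ 0.4772 -0.3562]
dish [[0.394, 0.0358]] mean [0.394  0.0358]
smalls [[0.6046, -0.2319], [0.4264, -0.1137]] mean [ 0.5155 -0.1728]
tin [0.5461 0.0653 0.072 ]
mug [ 0.564 -0.029  0.097]
candle [ 0.5615 -0.1123  0.107 ]
torchends [ 0.6323 -0.0867  0.024 ]
 [0.6436 0.0519 0.024 ]
```

Crop c1 shows the large candle on the hex coaster at (617,229), 45 mm across, the mug at (393,245), the tin at (164,267) and the torch from (183,113) to (537,99). c2 shows the rest and the tray. The sizes, the 90 mm spacing and the 73 mm offset all agree with the description. I'll move over the candle.

```bash
python3 -m crank '[0,0,-0.028,0.031,0.0335,0,73, 0,0,-0.028,0.031,0.0335,0,73, 0,0,-0.028,0.031,0.0335,0,73, 0,0,-0.028,0.031,0.0335,0,73, 0,0,-0.028,0.031,0.0335,0,73, 0,0,-0.028,0.031,0.0335,0,73, 0,0,-0.028,0.031,0.0335,0,73, 0,0,-0.028,0.031,0.0335,0,73, 0,0,-0.028,0.031,0.0335,0,73, 0,0,-0.028,0.031,0.0335,0,73, 0,0,-0.028,0.031,0.0335,0,73, 0,0,-0.028,0.031,0.0335,0,73, 0,0,0,0,0,-0.01,73, 0,0,0,0,0,0,73, 0,0,0,0,0,0,73]' 40; python3 - <<'E'
from h import *
d=snap('wrist','w1')
im=d['frame'][:,:,::-1].copy()
for p in[(.559,-.1145,.107),(.5595,-.1158,.012),(.557,-.0279,.097),(.5581,-.025,.012),(.5549,.065,.072)]:
    u,v=w2px(d,p); print(p,u,v)
    if 0<u<640 and 0<v<480: cv2.drawMarker(im,(int(u),int(v)),(0,0,255),0,12,1)
cv2.imwrite('pics/w1m.png',im)
E
```

```text
time_s: 1.6
position: [0.5594, -0.1155, 0.2351]
tool_rot: [[0.012, -1.0, -0.001], [-1.0, -0.012, 0.0], [-0.0, 0.001, -1.0]]
ft_force: [-0.2, 1.3, -0.2]
grip_width: 0.0623
(0.559, -0.1145, 0.107) 317.6660248142214 235.07223871888954
(0.5595, -0.1158, 0.012) 319.2849560558008 205.64760432839228
(0.557, -0.0279, 0.097) 210.4004509995324 232.2668306543855
(0.5581, -0.025, 0.012) 231.64692372544482 205.91740984188252
(0.5549, 0.065, 0.072) 112.7522333796345 224.50869959040315
```

View pics/w1m.png

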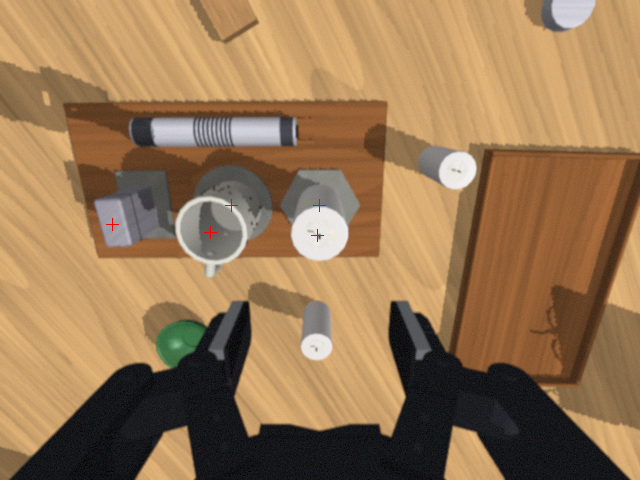

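The markers fall on the objects within about 2 px: candle (320,234), mug (211,231), tin (115,221). I'll grasp the candle.

```bash
python3 -m crank '[0,0,0,0,0.001,-0.04,73, 0,0,0,0,0,-0.04,73, 0,0,0,0,0,-0.04,73, 0,0,0,0,0,-0.03,73, 0,0,0,0,0,-0.018,73, 0,0,0,0,0,0,73, 0,0,0,0,0,0,40, 0,0,0,0,0,0,40, 0,0,0,0,0,0,40,0,0,0,0,0,0,40, 0,0,0,0,0,0,40]' 40
```

```text
time_s: 2.75
position: [0.5606, -0.1144, 0.0688]
tool_rot: [[0.013, -1.0, 0.003], [-1.0, -0.013, -0.002], [0.002, -0.003, -1.0]]
ft_force: [-1.3, -1.8, 7.4]
grip_width: 0.0438
```

```bash
python3 -m crank '[0,0,0,0,0,0,20, 0,0,0,0,0,0.02,20, 0,0,0,0,0,0.04,20, 0,0,0,0,0,0.04,20, 0,0,0,0,-0.02,0,20, 0,0,0,0,-0.04,0,20, 0,0,0,0,-0.04,0,20, 0,0,0,0.002,-0.04,0,20, 0,0,0,0.002,-0.04,0,20, 0,0,0,0,-0.04,0,20, 0,0,0,0,-0.015,-0.01,20, 0,0,0,0,-0.007,-0.03,20, 0,0,0,0,0,-0.03,20, 0,0,0,0,0,-0.02,20, 0,0,0,0,0,0,20, 0,0,0,0,0,0,20]' 40
```

```text
time_s: 4.35
position: [0.5642, -0.3555, 0.0779]
tool_rot: [[0.013, -1.0, 0.0], [-1.0, -0.013, 0.0], [-0.0, -0.0, -1.0]]
ft_force: [0.3, 0.3, -0.7]
grip_width: 0.0443
```

```bash
python3 -m crank '[0,0,0,0,0,-0.01,20, 0,0,0,0,0,-0.004,20, 0,0,0,0,0,-0.002,20, 0,0,0,0,0,0,20, 0,0,0,0,0,0,20]' 40
```

```text
time_s: 4.85
position: [0.5641, -0.3558, 0.0619]
tool_rot: [[0.013, -1.0, 0.0], [-1.0, -0.013, -0.0], [0.0, -0.0, -1.0]]
ft_force: [-0.8, 1.4, 2.7]
grip_width: 0.044
```

```bash
python3 -m crank '[0,0,0,0,0,0,60, 0,0,0,0,0,0,73, 0,0,0,0,0,0,73, 0,0,0,0,0,0.03,73, 0,0,0,0,0,0.05,80, 0,0,0,0,0,0.05,80, 0,0,0,0,0,0,80]' 40; python3 - <<'E'
from h import *
d=load('w1'); print(px2w(d,211,231,.097),px2w(d,210,274,.083),px2w(d,320,234,.107))
snap('wrist','w2'); 
E
```

```text
time_s: 5.55
position: [0.5658, -0.3574, 0.1993]
tool_rot: [[0.013, -1.0, 0.01], [-1.0, -0.013, -0.009], [0.01, -0.01, -1.0]]
ft_force: [0.0, -0.0, -0.5]
grip_width: 0.0681
[ 0.55808045 -0.02848021  0.097     ] [ 0.51349383 -0.01950038  0.083     ] [ 0.55990194 -0.11630755  0.107     ]
```

View pics/w2.png

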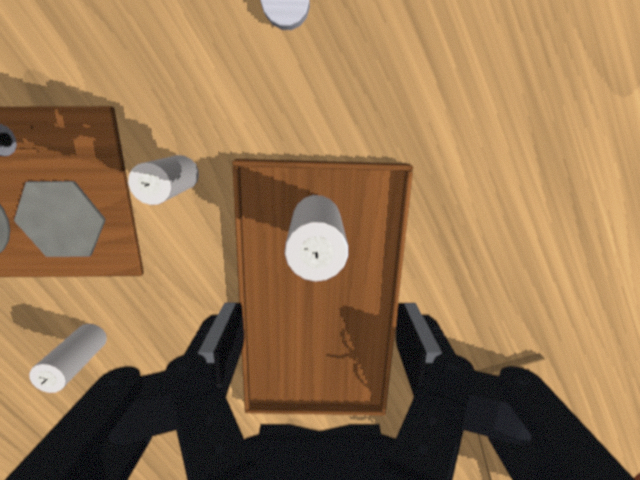

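The picture shows the candle standing in the tray at (317,250), and the hex coaster is empty. Next is the mug; its handle points 11° off -x.

```bash
python3 -m crank '[0,0,0,0,0.02,0,85, 0,0,-0.043,-0.0013,0.04,0,85, 0,0,-0.043,-0.0013,0.045,0,85, 0,0,-0.043,-0.0013,0.045,0,85, 0,0,-0.043,-0.0013,0.045,0,85, 0,0,-0.041,-0.0013,0.045,0,85, 0,0,0,0,0.045,0,85, 0,0,0,0,0.0275,0,85, 0,0,0,0,0.015,0,85, 0,0,0,0,0,0,85, 0,0,0,0,0,-0.04,85, 0,0,0,0,0,-0.04,85, 0,0,0,0,0,0,85, 0,0,0,0,0,0,85]' 40
```

```text
time_s: 7.0
position: [0.5578, -0.0296, 0.1117]
tool_rot: [[-0.2, -0.98, -0.001], [-0.98, 0.2, -0.0], [0.0, 0.0, -1.0]]
ft_force: [0.8, -0.7, 1.3]
grip_width: 0.0727
```

```bash
python3 -m crank '[0,0,0,0,0.0013,-0.025,85, 0,0,0,0,0,-0.025,85, 0,0,0,0,0,0,85, 0,0,0,0,0,0,85, 0,0,0,0,0,0,40, 0,0,0,0,0,0,40, 0,0,0,0,0,0,40, 0,0,0,0,0,0,40, 0,0,0,0,0,0,40]' 40
```

```text
time_s: 7.9
position: [0.5586, -0.0277, 0.0637]
tool_rot: [[-0.199, -0.98, 0.004], [-0.98, 0.199, -0.002], [0.001, -0.004, -1.0]]
ft_force: [-1.6, -0.8, 5.8]
grip_width: 0.0577
```

```bash
python3 -m crank '[0,0,0,0,0,0,40, 0,0,0,0,0,0,40, 0,0,0,0,0,0.02,40, 0,0,0,0,0,0.04,40, 0,0,0,0,0,0.04,40, 0,0,0,-0.005,-0.02,0,40, 0,0,0,-0.01,-0.045,0,40, 0,0,0,-0.01,-0.045,0,40, 0,0,0,-0.01,-0.045,0,40, 0,0,0,-0.01,-0.045,0,40, 0,0,0,-0.01,-0.045,0,40, 0,0,0,-0.01,-0.045,0,40, 0,0,0,-0.008,-0.028,0,40, 0,0,0,0,-0.01,-0.02,40, 0,0,0,0,0,-0.04,40, 0,0,0,0,0,-0.03,40, 0,0,0,0,0,0,40, 0,0,0,0,0,0,40, 0,0,0,0,0,0,40]' 40
```

```text
time_s: 9.8
position: [0.4853, -0.3558, 0.0738]
tool_rot: [[-0.199, -0.98, 0.003], [-0.98, 0.199, -0.003], [0.002, -0.003, -1.0]]
ft_force: [-0.5, -0.2, -2.5]
grip_width: 0.0574
```

```bash
python3 -m crank '[0,0,0,0,0,-0.01,40, 0,0,0,0,0,-0.004,40, 0,0,0,0,0,-0.0025,40, 0,0,0,0,0,0,40, 0,0,0,0,0,0,40]' 40
```

```text
time_s: 10.3
position: [0.4847, -0.3551, 0.0567]
tool_rot: [[-0.199, -0.98, 0.001], [-0.98, 0.199, -0.001], [0.001, -0.001, -1.0]]
ft_force: [-2.6, 2.8, 12.8]
grip_width: 0.0573
```

```bash
python3 -m crank '[0,0,0,0,0,0.001,70, 0,0,0,0,0,0,85, 0,0,0,0,0,0,85, 0,0,0,0,0,0.03,85, 0,0,0,0,0,0.05,85, 0,0,0,0,0,0.05,70, 0,0,0.04,0.006,0.02,0,60, 0,0,0.04,0.008,0.045,0,60, 0,0,0.04,0.008,0.045,0,60, 0,0,0.04,0.008,0.045,0,60, 0,0,0.04,0.008,0.045,0,60, 0,0,0.04,0.008,0.045,0,60, 0,0,0.036,0.008,0.045,0,60, 0,0,0,0.008,0.045,0,60, 0,0,0,0.008,0.045,0,60, 0,0,0,0,0.03,0,60, 0,0,0,0,0.01,0,60, 0,0,0,0,0,-0.03,60, 0,0,0,0,0,0,60, 0,0,0,0,0,0,60]' 40; python3 - <<'E'
from h import *
d=load('w1'); print(px2w(d,115,221,.072))
snap('wrist','w3'); d=snap('top','t3'); cv2.imwrite('pics/t3c.png',cv2.resize(d['frame'][150:310,250:570,::-1],None,fx=2.4,fy=2.4))
E
```

```text
time_s: 12.3
position: [0.5545, 0.0641, 0.156]
tool_rot: [[0.075, -0.997, -0.001], [-0.997, -0.075, -0.0], [0.0, 0.001, -1.0]]
ft_force: [0.5, 0.2, -0.0]
grip_width: 0.0516
[0.55812406 0.06245724 0.072     ]
```

View pics/w3.png

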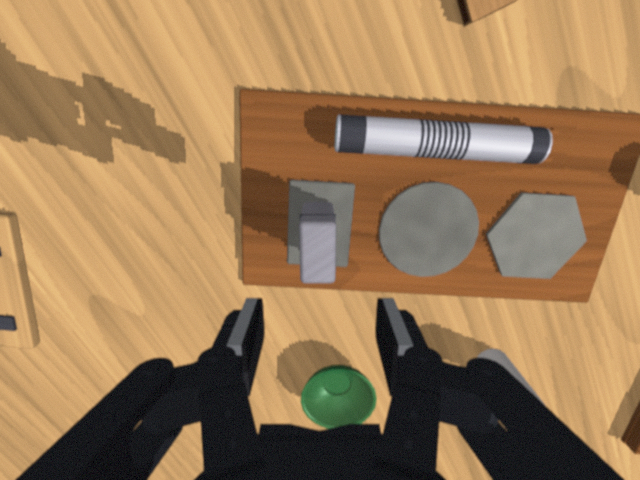

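The tin is in line with the gripper, with its top centred at (318,249). The coasters are now in clear view: round at (429,229), hex at (537,236).

```bash
python3 - <<'E'
from h import *
d=load('w3'); 
for n,u,v,z in[('tin',318.5,249.5,.072),('rnd',429,229,.012),('hex',537,236,.012),('rect',320.5,223,.012),('tl',336,133,.021),('tr',551,147,.021),('tmid',443.5,139,.032)]: print(n,px2w(d,u,v,z).round(4))
E
python3 -m crank '[0,0,0,0,0,-0.04,60, 0,0,0,0,0,-0.04,60, 0,0,0,0,0,-0.03,60, 0,0,0,0,0,0,60, 0,0,0,0,0,0,60]' 30
```

```text
tin [0.5588 0.0647 0.072 ]
rnd [ 0.5609 -0.0263  0.012 ]
hex [ 0.5616 -0.1167  0.012 ]
rect [0.5593 0.0631 0.012 ]
tl [0.6307 0.0573 0.021 ]
tr [ 0.6328 -0.1015  0.021 ]
tmid [ 0.6328 -0.0176  0.032 ]
time_s: 12.9
position: [0.5553, 0.0645, 0.0471]
tool_rot: [[0.075, -0.997, 0.001], [-0.997, -0.075, -0.0], [0.0, -0.001, -1.0]]
ft_force: [0.2, 0.5, -0.3]
grip_width: 0.0516
```

```bash
python3 -m crank '[0,0,0,0.0015,0,0,60, 0,0,0,0,0,0,15, 0,0,0,0,0,0,15, 0,0,0,0,0,0,15, 0,0,0,0,0,0,15, 0,0,0,0,0,0,15, 0,0,0,0,0,0,15, 0,0,0,0,0,0,15, 0,0,0,0,0,0.02,15, 0,0,0,0,0,0.04,15, 0,0,0,0,0,0.05,15]' 30
```

```text
time_s: 14.0
position: [0.555, 0.065, 0.156]
tool_rot: [[0.076, -0.997, -0.004], [-0.997, -0.076, 0.0], [-0.001, 0.004, -1.0]]
ft_force: [0.8, -0.4, 0.1]
grip_width: 0.024
```

```bash
python3 -m crank '[0,0,0,-0.009,-0.022,0,15, 0,0,0,-0.018,-0.044,0,15, 0,0,0,-0.018,-0.044,0,15, 0,0,0,-0.018,-0.044,0,15, 0,0,0,-0.018,-0.044,0,15, 0,0,0,-0.018,-0.044,0,15, 0,0,0,-0.018,-0.044,0,15, 0,0,0,-0.018,-0.044,0,15, 0,0,0,-0.018,-0.044,0,15, 0,0,0,-0.01,-0.03,0,15, 0,0,0,-0.008,-0.013,0,15, 0,0,0,0,-0.003,-0.02,15, 0,0,0,0,0,-0.04,15, 0,0,0,0,0,-0.04,15, 0,0,0,0,0,0,15, 0,0,0,0,0,0,15]' 30
```

```text
time_s: 15.6
position: [0.3853, -0.3548, 0.0566]
tool_rot: [[0.076, -0.997, -0.0], [-0.997, -0.076, 0.0], [-0.0, 0.0, -1.0]]
ft_force: [0.2, -0.6, -0.4]
grip_width: 0.0239
```

```bash
python3 -m crank '[0,0,0,0,0,-0.01,15, 0,0,0,0,0,-0.004,15, 0,0,0,0,0,-0.0022,15, 0,0,0,0,0,0,15, 0,0,0,0,0,0,15]' 30
```

```text
time_s: 16.1
position: [0.3851, -0.3552, 0.0401]
tool_rot: [[0.076, -0.997, 0.001], [-0.997, -0.076, -0.001], [0.001, -0.0, -1.0]]
ft_force: [-0.1, 0.2, 2.1]
grip_width: 0.0237
```

```bash
python3 -m crank '[0,0,0,0,0,0,30, 0,0,0,0,0,0,50, 0,0,0,0,0,0,55, 0,0,0,0,0,0.03,55, 0,0,0,0,0,0.05,70, 0,0,0,0,0,0.05,70, 0,0,0.137,0.015,0.02,0.01,70, 0,0,0.137,0.025,0.036,0,70, 0,0,0.137,0.025,0.036,0,70, 0,0,0.137,0.025,0.036,0,70, 0,0,0.137,0.025,0.036,0,70, 0,0,0.137,0.025,0.036,0,70, 0,0,0.137,0.025,0.036,0,70, 0,0,0.137,0.025,0.036,0,70, 0,0,0.137,0.025,0.036,0,70, 0,0,0.137,0.02,0.029,0,70, 0,0,0.136,0.01,0,0,70, 0,0,0,0,0,0,70, 0,0,0,0,0,0,70]' 30; python3 - <<'E'
from h import *
snap('wrist','w4'); d=snap('top','t4'); cv2.imwrite('pics/t4c.png',cv2.resize(d['frame'][150:330,250:570,::-1],None,fx=2.5,fy=2.5))
E
```

```text
time_s: 18.0
position: [0.6296, -0.0184, 0.1793]
tool_rot: [[1.0, 0.007, -0.001], [0.007, -1.0, 0.0], [-0.001, -0.0, -1.0]]
ft_force: [-0.5, -0.5, 0.2]
grip_width: 0.0598
```

View pics/t4c.png

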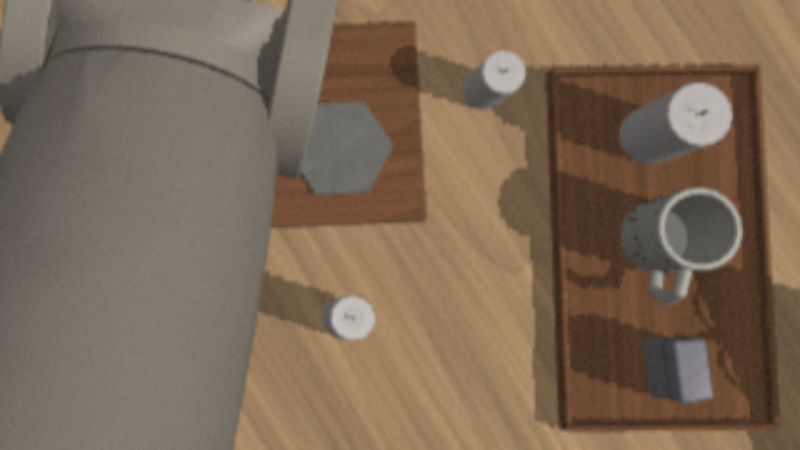

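View pics/w4.png

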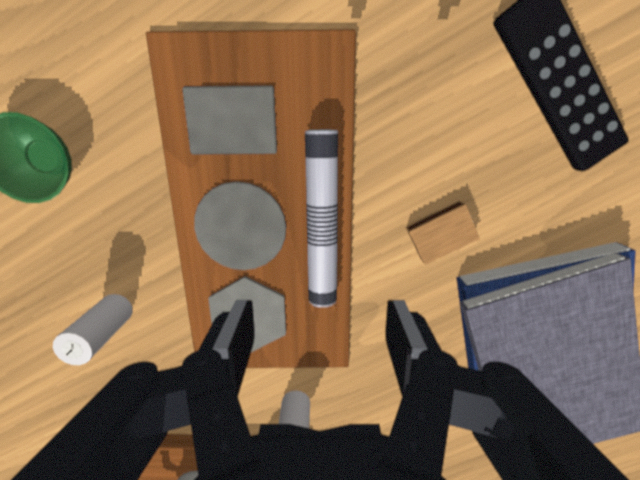

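All three stand upright in the tray: candle (700,115), mug (700,230) and tin (690,370) in the crop. The torch spans (322,130) to (322,306), in line with the gripper and still in its groove.

```bash
python3 - <<'E'
from h import *
d=load('w4'); 
for n,u,v,z in[('t1',322,130,.021),('t2',322.5,306,.021),('t1',322,130,.034),('t2',322.5,306,.034),('rings',322,226,.034),('rnd',240,225,.012),('rect',230.5,120,.012)]: print(n,px2w(d,u,v,z).round(4))
E
```

```text
t1 [0.6316 0.0576 0.021 ]
t2 [ 0.6336 -0.0998  0.021 ]
t1 [0.6315 0.058  0.034 ]
t2 [ 0.6334 -0.0923  0.034 ]
rings [ 0.6322 -0.0175  0.034 ]
rnd [ 0.5595 -0.0238  0.012 ]
rect [0.5578 0.0645 0.012 ]
```

```bash
python3 -m crank '[0,0,0,0.002,0.0007,-0.03,43, 0,0,0,0,0,-0.04,43, 0,0,0,0,0,-0.04,43, 0,0,0,0,0,-0.02,43, 0,0,0,0,0,-0.015,43, 0,0,0,0,0,0,43, 0,0,0,0,0,0,43]' 80
```

```text
time_s: 18.8
position: [0.632, -0.0179, 0.0353]
tool_rot: [[1.0, 0.009, 0.001], [0.009, -1.0, -0.0], [0.001, 0.0, -1.0]]
ft_force: [0.3, 0.7, 1.0]
grip_width: 0.0368
```

```bash
python3 -m crank '[0,0,0,0,0,-0.005,43, 0,0,0,0,0,-0.002,43, 0,0,0,0,0,0,43, 0,0,0,0,0,0,10, 0,0,0,0,0,0,10, 0,0,0,0,0,0,10, 0,0,0,0,0,0,10, 0,0,0,0,0,0,10, 0,0,0,0,0,0,10]' 80
```

```text
time_s: 19.7
position: [0.6318, -0.0174, 0.0283]
tool_rot: [[1.0, 0.011, -0.0], [0.011, -1.0, -0.0], [-0.0, 0.0, -1.0]]
ft_force: [-4.4, -0.2, 6.1]
grip_width: 0.023
```

```bash
python3 -m crank '[0,0,0,0,0,0.01,10, 0,0,0,0,0,0.02,10, 0,0,0,0,0,0.04,10, 0,0,0,0,0,0.05,10, 0,0,0,0,0,0.05,10, 0,0,0,0,0,0,10, 0,0,0,0,0,0,10]' 80; python3 - <<'E'
from h import *
snap('wrist','w5')
d=snap('scene','s5'); cv2.imwrite('pics/s5c.png',cv2.resize(d['frame'][130:380,200:520,::-1],None,fx=2.5,fy=2.4))
E
```

```text
time_s: 20.4
position: [0.6321, -0.0173, 0.1987]
tool_rot: [[1.0, 0.011, 0.002], [0.011, -1.0, -0.0], [0.002, 0.0, -1.0]]
ft_force: [0.6, 0.3, -3.3]
grip_width: 0.0231
```

View pics/s5c.png

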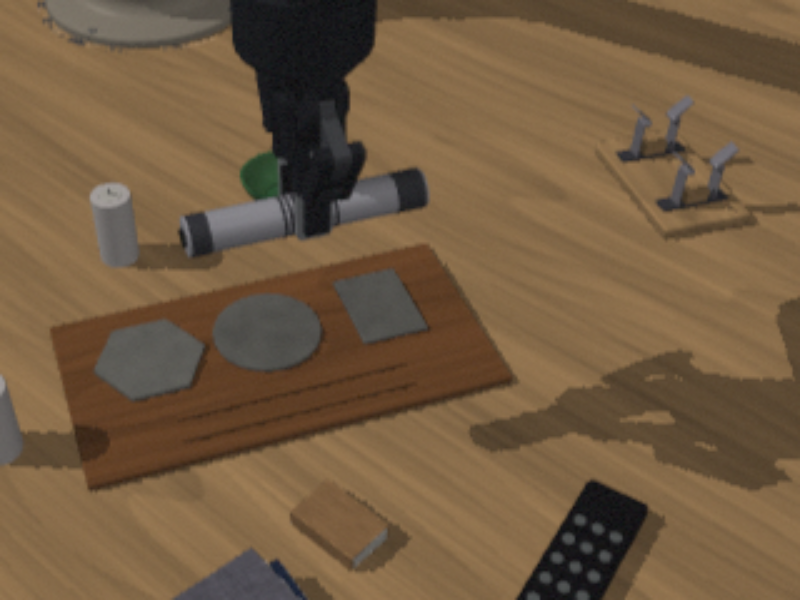

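The torch is held level at its middle and the groove is empty. I'll carry it beside the rest for a close look.

```bash
python3 -m crank '[0,0,0,-0.01,0.015,0.01,10, 0,0,0,-0.0232,0.033,0.01,10, 0,0,0,-0.0232,0.033,0,10, 0,0,0,-0.0232,0.033,0,10, 0,0,0,-0.0232,0.033,0,10, 0,0,0,-0.0232,0.033,0,10, 0,0,0,-0.0232,0.033,0,10, 0,0,0,-0.0232,0.033,0,10, 0,0,0,-0.0232,0.033,0,10, 0,0,0,-0.0232,0.033,0,10, 0,0,0,-0.0232,0.033,0,10, 0,0,0,0,0,0,10, 0,0,0,0,0,0,10]' 80; python3 - <<'E'
from h import *
d=snap('wrist','w6'); im=d['frame'][:,:,::-1].copy()
T=np.array(d['world_to_cam']);print('cam',-T[:3,:3].T@T[:3,3])
for x in(-.065,0,.065):
  for y in(-.04,.04):
    a=np.radians(-2);u,v=w2px(d,(.4824+x*np.cos(a)-y*np.sin(a),.358+x*np.sin(a)+y*np.cos(a),.012));cv2.circle(im,(int(u),int(v)),2,(0,0,255),-1)
x0,y0=max(0,int(u)-260),max(0,int(v)-130)
cv2.imwrite('pics/w6m.png',im)
E
```

```text
time_s: 21.8
position: [0.3887, 0.3282, 0.2173]
tool_rot: [[1.0, 0.013, -0.001], [0.013, -1.0, -0.001], [-0.001, 0.001, -1.0]]
ft_force: [-0.6, -0.1, -1.5]
grip_width: 0.0232
cam [0.38835967 0.4129654  0.34715995]
```

View pics/w6m.png

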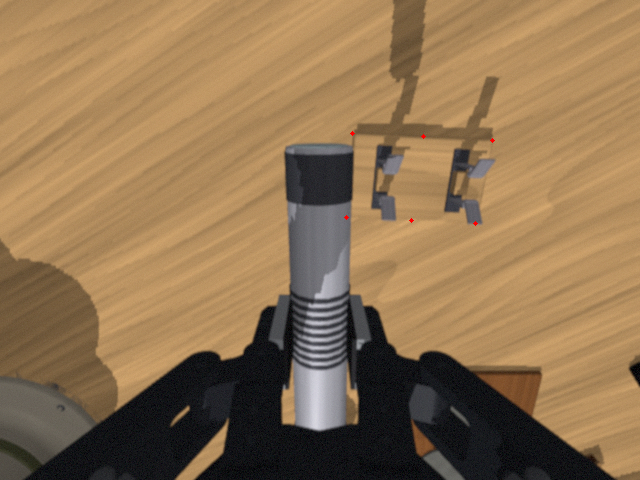

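```bash
python3 - <<'E'
from h import *
d=load('w6'); im=d['frame'][:,:,::-1]
cv2.imwrite('pics/w6z.png',cv2.resize(im[110:235,335:505],None,fx=4.7,fy=4.7,interpolation=cv2.INTER_CUBIC))
E
```

```text
(no output)
```

View pics/w6z.png

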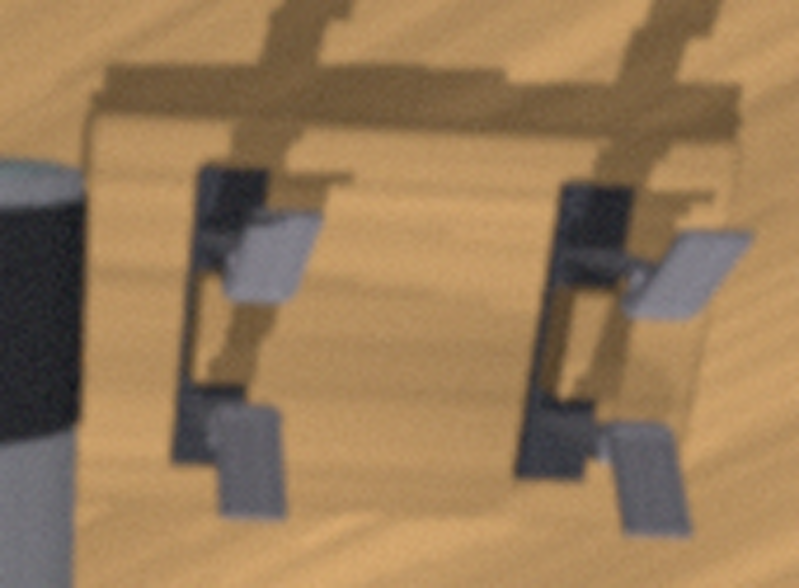

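```bash
python3 - <<'E'
from h import *
d=load('w6'); 
f=lambda x,y,z:px2w(d,335+x/4.7-.4,110+y/4.7-.4,z)
A={'Lfar':(295,212),'Lnear':(254,518),'Rfar':(720,232),'Rnear':(658,535)}
P={k:f(*v,.068) for k,v in A.items()}
for k in P: print(k,P[k].round(4))
print('c',sum(P.values())/4, np.linalg.norm(P['Lfar']-P['Lnear']),np.linalg.norm(P['Rfar']-P['Rnear']))
L=(P['Lfar']+P['Lnear'])/2;R=(P['Rfar']+P['Rnear'])/2;print(L,R,np.linalg.norm(R-L),np.degrees(np.arctan2(*(R-L)[1::-1])))
Q=[f(*p,.012) for p in((235,164),(205,463),(598,184),(549,479))]
for q in Q: print('plate',q.round(4))
print('c',sum(Q)/4)
for p in((100,114),(735,135)): print('foot far',f(*p,.012).round(4))
E
```

```text
Lfar [0.4493 0.3868 0.068 ]
Lnear [0.4466 0.3339 0.068 ]
Rfar [0.5204 0.3845 0.068 ]
Rnear [0.5185 0.3318 0.068 ]
c [0.48371184 0.35925238 0.068     ] 0.052909650740775714 0.05272865263003568
[0.44795241 0.36035453 0.068     ] [0.51947127 0.35815023 0.068     ] 0.07155282426044658 -1.765363448501603
plate [0.4488 0.3906 0.012 ]
plate [0.4471 0.3299 0.012 ]
plate [0.5211 0.3878 0.012 ]
plate [0.5197 0.3275 0.012 ]
c [0.48419073 0.35893556 0.012     ]
foot far [0.4217 0.3997 0.012 ]
foot far [0.5466 0.3975 0.012 ]
```

The jaw tips check out: 52.8 mm flare and 71.6 mm spacing. That puts the rest centre at (0.484, 0.359) with yaw -1.8°.

```bash
python3 -m crank '[0,0,0.127,0.008,0.0026,0,10, 0,0,0.127,0.008,0.0026,0,10, 0,0,0.127,0.008,0.0026,0,10, 0,0,0.127,0.008,0.0026,0,10, 0,0,0.127,0.008,0.0026,0,10, 0,0,0.127,0.008,0.0026,0,10, 0,0,0.127,0.008,0.0026,0,10, 0,0,0.127,0.008,0.0026,0,10, 0,0,0.127,0.008,0.0026,0,10, 0,0,0.127,0.008,0.0026,0,10, 0,0,0.127,0.008,0.0026,0,10, 0,0,0.13,0.0073,0.0022,0,10, 0,0,0,0,0,-0.03,10, 0,0,0,0,0,-0.04,10, 0,0,0,0,0,-0.03,10, 0,0,0,0,0,0,10, 0,0,0,0,0,0,10, 0,0,0,0,0,0,10]' 80
```

```text
time_s: 23.65
position: [0.4864, 0.3585, 0.1196]
tool_rot: [[0.033, 0.999, 0.003], [0.999, -0.033, 0.001], [0.002, 0.003, -1.0]]
ft_force: [0.6, -0.4, -0.8]
grip_width: 0.0228
```

```bash
python3 -m crank '[0,0,0,0,0,-0.02,10, 0,0,0,0,0,-0.02,10, 0,0,0,0,0,-0.005,10, 0,0,0,0,0,0,10, 0,0,0,0,0,0,10, 0,0,0,0,0,0,10]' 100
```

```text
time_s: 24.25
position: [0.4858, 0.3587, 0.0739]
tool_rot: [[0.033, 0.999, 0.002], [0.999, -0.033, 0.001], [0.001, 0.002, -1.0]]
ft_force: [0.4, -0.2, -1.2]
grip_width: 0.0225
```

```bash
python3 -m crank '[0,0,0,-0.0016,0,-0.004,10, 0,0,0,0,0,-0.004,10, 0,0,0,0,0,-0.003,10, 0,0,0,0,0,-0.003,10, 0,0,0,0,0,0,10, 0,0,0,0,0,0,10]' 120; python3 -m crank '[0,0,0,0,0,-0.003,10, 0,0,0,0,0,-0.003,10, 0,0,0,0,0,-0.002,10, 0,0,0,0,0,0,10]' 120
```

```text
time_s: 24.85
position: [0.4858, 0.3595, 0.0622]
tool_rot: [[0.033, 0.999, 0.008], [0.999, -0.033, 0.004], [0.004, 0.008, -1.0]]
ft_force: [-0.1, -0.2, 20.2]
grip_width: 0.0215
time_s: 25.25
position: [0.4854, 0.3591, 0.0518]
tool_rot: [[0.033, 0.999, 0.005], [0.999, -0.033, 0.002], [0.002, 0.005, -1.0]]
ft_force: [5.1, 2.4, -0.2]
grip_width: 0.0219
```

```bash
python3 -m crank '[0,0,0,0,0,-0.002,10, 0,0,0,0,0,-0.002,10, 0,0,0,0,0,0,10, 0,0,0,0,0,0,10]' 120; python3 -m crank '[0,0,0,0,0,-0.0015,10, 0,0,0,0,0,-0.0015,10, 0,0,0,0,0,0,10, 0,0,0,0,0,0,10]' 120
```

```text
time_s: 25.65
position: [0.4841, 0.3591, 0.0474]
tool_rot: [[0.033, 0.999, 0.002], [0.999, -0.033, 0.002], [0.002, 0.002, -1.0]]
ft_force: [0.2, 3.0, 5.1]
grip_width: 0.0219
time_s: 26.05
position: [0.4842, 0.3592, 0.0472]
tool_rot: [[0.032, 0.999, 0.004], [0.999, -0.032, 0.002], [0.002, 0.004, -1.0]]
ft_force: [-5.6, -0.4, 28.8]
grip_width: 0.0216
```

The stop is firm at TCP 0.0472, the predicted home height. I'll release, rise and look.

```bash
python3 -m crank '[0,0,0,0,0,0.002,10, 0,0,0,0,0,0,40, 0,0,0,0,0,0,55, 0,0,0,0,0,0,55, 0,0,0,0,0,0,55, 0,0,0,0,0,0.02,55, 0,0,0,0,0,0.04,55, 0,0,0,0,0,0.05,55, 0,0,0,-0.005,-0.045,0.04,55, 0,0,0,-0.005,-0.045,0.02,55, 0,0,0,0,-0.03,0,55, 0,0,0,0,0,0,55]' 40; python3 - <<'E'
from h import *
d=snap('wrist','w7');e=snap('scene','s7')
im=d['frame'][:,:,::-1].copy()
a=np.radians(-1.8)
for x in(-.075,.075):
    u,v=w2px(d,(.484+x*np.cos(a),.359+x*np.sin(a),.040));print(u,v);cv2.drawMarker(im,(int(u),int(v)),(0,0,255),0,10,1)
o=np.zeros((480,800,3),np.uint8);o[:360,:480]=cv2.resize(im,(480,360))
o[:360,480:]=cv2.resize(e['frame'][150:240,420:500,::-1],(320,360),interpolation=cv2.INTER_CUBIC)
cv2.imwrite('pics/m7.png',o)
E
```

```text
time_s: 27.25
position: [0.4745, 0.2434, 0.2094]
tool_rot: [[0.036, 0.999, 0.001], [0.999, -0.036, -0.001], [-0.001, 0.001, -1.0]]
ft_force: [0.1, 1.3, -0.6]
grip_width: 0.047
460.2922842408607 137.10351463956772
440.33327003377383 298.95123097943224
```

View pics/m7.png

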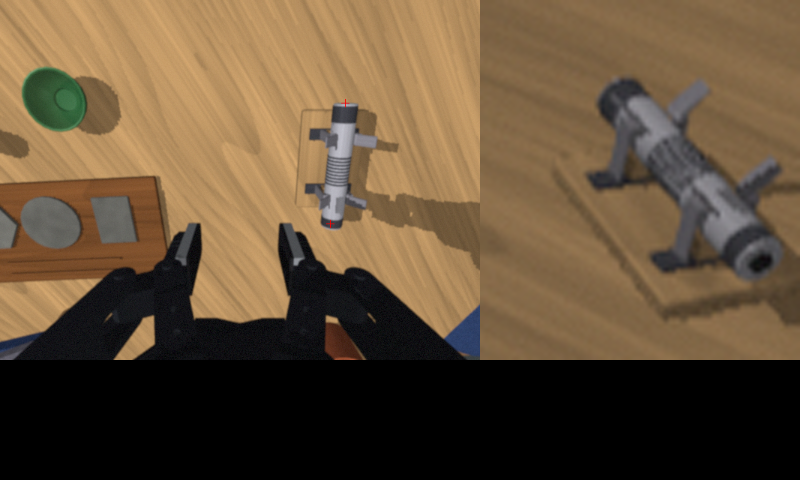

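The torch is home in both clips: both ends fall on the predicted marks at (345,103) and (330,224), and the scene crop shows it down in the jaws. Now the tin goes back.

```bash
python3 -m crank '[0,0,0,-0.003,-0.021,0,60, 0,0,0.0095,-0.0064,-0.043,0,60, 0,0,0.0095,-0.0064,-0.043,0,60, 0,0,0.0095,-0.0064,-0.043,0,60, 0,0,0.0095,-0.0064,-0.043,0,60, 0,0,0.0095,-0.0064,-0.043,0,60, 0,0,0.0095,-0.0064,-0.043,0,60, 0,0,0.0095,-0.0064,-0.043,0,60, 0,0,0.0095,-0.0064,-0.043,0,60, 0,0,0.0095,-0.0064,-0.043,0,60, 0,0,0.0095,-0.0064,-0.043,0,60, 0,0,0.0095,-0.0064,-0.043,0,60, 0,0,0.0095,-0.0064,-0.043,0,60, 0,0,0,-0.0064,-0.043,0,60, 0,0,0,-0.0064,-0.043,0,60, 0,0,0,-0.0032,-0.0196,0,60, 0,0,0,0,0,-0.04,60, 0,0,0,0,0,-0.04,60, 0,0,0,0,0,0,60, 0,0,0,0,0,0,60]' 30
```

```text
time_s: 29.35
position: [0.3796, -0.3963, 0.1291]
tool_rot: [[-0.082, 0.997, -0.0], [0.997, 0.082, 0.001], [0.001, -0.0, -1.0]]
ft_force: [0.2, 0.4, 1.0]
grip_width: 0.0509
```

```bash
python3 -m crank '[0,0,0,0.003,0.02,0,60, 0,0,0,0.0025,0.0211,0,60, 0,0,0,0,0,0,60, 0,0,0,0,0,0,60]' 30; python3 - <<'E'
from h import *
d=snap('wrist','w8'); im=d['frame'][:,:,::-1].copy()
for p in[(.3851,-.3552,.065),(.4847,-.3551,.09),(.5641,-.3558,.1)]:
    u,v=w2px(d,p);cv2.drawMarker(im,(int(u),int(v)),(0,0,255),0,12,1)
cv2.imwrite('pics/w8m.png',im)
E
```

```text
time_s: 29.75
position: [0.3851, -0.3561, 0.1306]
tool_rot: [[-0.082, 0.997, 0.002], [0.997, 0.082, -0.003], [-0.003, 0.002, -1.0]]
ft_force: [-0.8, -0.2, 0.1]
grip_width: 0.0513
```

View pics/w8m.png

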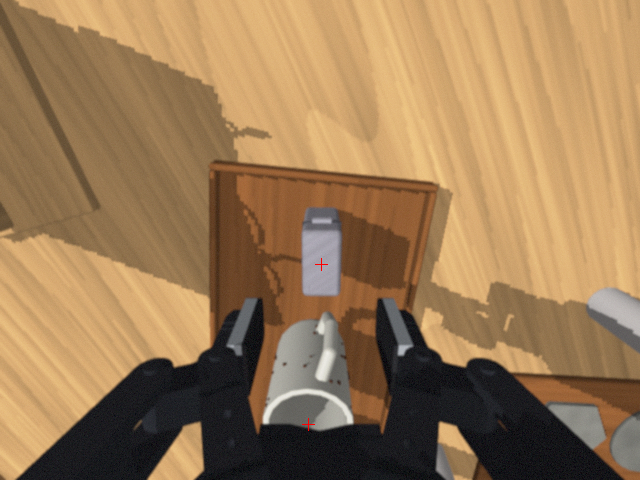

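The tin stands in line with the gripper and centred on the mark at (321,263). I'll grasp it.

```bash
python3 -m crank '[0,0,0,0,0.0005,-0.04,60, 0,0,0,0,0,-0.03,60, 0,0,0,0,0,-0.0195,60, 0,0,0,0,0,0,60, 0,0,0,0,0,0,15, 0,0,0,0,0,0,15, 0,0,0,0,0,0,15, 0,0,0,0,0,0,15, 0,0,0,0,0,0,15, 0,0,0,0,0,0,15, 0,0,0,0,0,0.02,15, 0,0,0,0,0,0.04,15, 0,0,0,0,0,0.04,15, 0,0,0,0,0,0.02,15, 0,0,0,0,0,0,15]' 30
```

```text
time_s: 31.3
position: [0.3849, -0.3556, 0.1624]
tool_rot: [[-0.081, 0.997, 0.004], [0.997, 0.081, -0.005], [-0.006, 0.003, -1.0]]
ft_force: [0.3, 1.1, -0.5]
grip_width: 0.0235
```

```bash
python3 -m crank '[0,0,0,0.008,0.02,0,15, 0,0,-0.009,0.0173,0.042,0,15, 0,0,-0.009,0.0173,0.042,0,15, 0,0,-0.009,0.0173,0.042,0,15, 0,0,-0.009,0.0173,0.042,0,15, 0,0,-0.009,0.0173,0.042,0,15, 0,0,-0.009,0.0173,0.042,0,15, 0,0,-0.009,0.0173,0.042,0,15, 0,0,0,0.0173,0.042,0,15, 0,0,0,0.0173,0.042,0,15, 0,0,0,0.0093,0.0216,0,15, 0,0,0,0,0,-0.03,15, 0,0,0,0,0,-0.04,15, 0,0,0,0,0,-0.03,15, 0,0,0,0,0,0,15, 0,0,0,0,0,0,15, 0,0,0,0,0,0,15]' 30
```

```text
time_s: 33.0
position: [0.558, 0.0647, 0.0607]
tool_rot: [[-0.018, 1.0, 0.003], [1.0, 0.018, -0.0], [-0.0, 0.003, -1.0]]
ft_force: [-0.4, 0.3, -0.7]
grip_width: 0.0235
```

```bash
python3 -m crank '[0,0,0,0,-0.0005,-0.008,15, 0,0,0,0,0,-0.003,15, 0,0,0,0,0,-0.002,15, 0,0,0,0,0,0,15, 0,0,0,0,0,0,15]' 30
```

```text
time_s: 33.5
position: [0.5572, 0.0642, 0.0476]
tool_rot: [[-0.018, 1.0, 0.001], [1.0, 0.018, -0.0], [-0.0, 0.001, -1.0]]
ft_force: [-5.1, -0.0, 11.4]
grip_width: 0.0238
```

```bash
python3 -m crank '[0,0,0,0,0,0.001,30, 0,0,0,0,0,0,50, 0,0,0,0,0,0,55, 0,0,0,0,0,0.03,55, 0,0,0,0,0,0.05,60, 0,0,0,0,0,0.05,85, 0,0,-0.03,-0.003,-0.02,0.01,85, 0,0,-0.03,-0.0074,-0.043,0,85, 0,0,-0.03,-0.0074,-0.043,0,85, 0,0,-0.03,-0.0074,-0.043,0,85, 0,0,-0.03,-0.0074,-0.043,0,85, 0,0,-0.03,-0.0074,-0.043,0,85, 0,0,-0.038,-0.0074,-0.043,0,85, 0,0,0,-0.0074,-0.043,0,85, 0,0,0,-0.0074,-0.043,0,85, 0,0,0,-0.0074,-0.04,0,85, 0,0,0,-0.003,-0.0153,0,85, 0,0,0,0,0,-0.04,85, 0,0,0,0,0,0,85, 0,0,0,0,0,0,85]' 40
```

```text
time_s: 35.5
position: [0.4848, -0.3542, 0.1474]
tool_rot: [[0.198, 0.98, -0.001], [0.98, -0.198, 0.001], [0.001, -0.001, -1.0]]
ft_force: [-0.7, 0.2, 1.0]
grip_width: 0.0724
```

```bash
python3 -m crank '[0,0,0,0,-0.001,-0.04,85, 0,0,0,0,0,-0.03,85, 0,0,0,0,0,-0.02,85, 0,0,0,0,0,0,85, 0,0,0,0,0,0,40, 0,0,0,0,0,0,40, 0,0,0,0,0,0,40, 0,0,0,0,0,0,40, 0,0,0,0,0,0,40, 0,0,0,0,0,0,40, 0,0,0,0,0,0.02,40, 0,0,0,0,0,0.04,40, 0,0,0,0,0,0.04,40, 0,0,0,0,0,0,40, 0,0,0,0,0,0,40]' 40
```

```text
time_s: 37.0
position: [0.4846, -0.356, 0.1579]
tool_rot: [[0.198, 0.98, 0.001], [0.98, -0.198, -0.001], [-0.001, 0.001, -1.0]]
ft_force: [-0.8, 0.0, -3.6]
grip_width: 0.0578
```

```bash
python3 -m crank '[0,0,0,0.004,0.02,0,40, 0,0,0,0.0094,0.0413,0,40, 0,0,0,0.0094,0.0413,0,40, 0,0,0,0.0094,0.0413,0,40, 0,0,0,0.0094,0.0413,0,40, 0,0,0,0.0094,0.0413,0,40, 0,0,0,0.0094,0.0413,0,40, 0,0,0,0.0094,0.0413,0,40, 0,0,0,0.0056,0.0216,0,40, 0,0,0,0,0,0,40, 0,0,0,0,0,-0.03,40, 0,0,0,0,0,-0.04,40, 0,0,0,0,0,-0.01,40, 0,0,0,0,0,0,40, 0,0,0,0,0,0,40, 0,0,0,0,0,0,40]' 40
```

```text
time_s: 38.6
position: [0.5608, -0.0256, 0.0788]
tool_rot: [[0.199, 0.98, 0.003], [0.98, -0.199, -0.001], [-0.0, 0.003, -1.0]]
ft_force: [-0.0, 0.3, -4.0]
grip_width: 0.0577
```

```bash
python3 -m crank '[0,0,0,-0.0005,0,-0.008,40, 0,0,0,0,0,-0.004,40, 0,0,0,0,0,-0.0015,40, 0,0,0,0,0,0,40, 0,0,0,0,0,0,40]' 40
```

```text
time_s: 39.1
position: [0.5599, -0.0253, 0.0664]
tool_rot: [[0.198, 0.98, 0.003], [0.98, -0.198, -0.001], [-0.0, 0.003, -1.0]]
ft_force: [-7.8, 2.1, 23.4]
grip_width: 0.0577
```

```bash
python3 -m crank '[0,0,0,0,0,0.001,40, 0,0,0,0,0,0.0005,60, 0,0,0,0,0,0,85, 0,0,0,0,0,0,85, 0,0,0,0,0,0.03,85, 0,0,0,0,0,0.05,85, 0,0,0,0,0,0.05,85, 0,0,0.03,0.0005,-0.02,0,73, 0,0,0.03,0.0005,-0.043,0,73, 0,0,0.03,0.0005,-0.043,0,73, 0,0,0.03,0.0005,-0.043,0,73, 0,0,0.03,0.0005,-0.043,0,73, 0,0,0.03,0.0005,-0.043,0,73, 0,0,0,0.0005,-0.043,0,73, 0,0,0,0.0005,-0.037,0,73, 0,0,0,0,-0.0155,0,73, 0,0,0,0,0,-0.04,73, 0,0,0,0,0,0,73, 0,0,0,0,0,0,73]' 40; python3 - <<'E'
from h import *
d=snap('top','t9'); im=d['frame'][:,:,::-1].copy()
for p in[(.5578,.064,.072),(.5595,-.0253,.097),(.5641,-.3558,.1)]:
    u,v=w2px(d,p);print(u,v)
cv2.imwrite('pics/t9c.png',cv2.resize(im[150:310,250:570],None,fx=2.5,fy=2.5,interpolation=cv2.INTER_CUBIC))
E
```

```text
time_s: 41.0
position: [0.5636, -0.355, 0.1554]
tool_rot: [[0.019, 1.0, -0.001], [1.0, -0.019, 0.001], [0.001, -0.001, -1.0]]
ft_force: [0.4, -0.1, 0.0]
grip_width: 0.0623
291.481122756525 207.20670357120278
340.43441334708854 202.6035152612979
530.2469975345036 194.41491361548236
```

View pics/t9c.png

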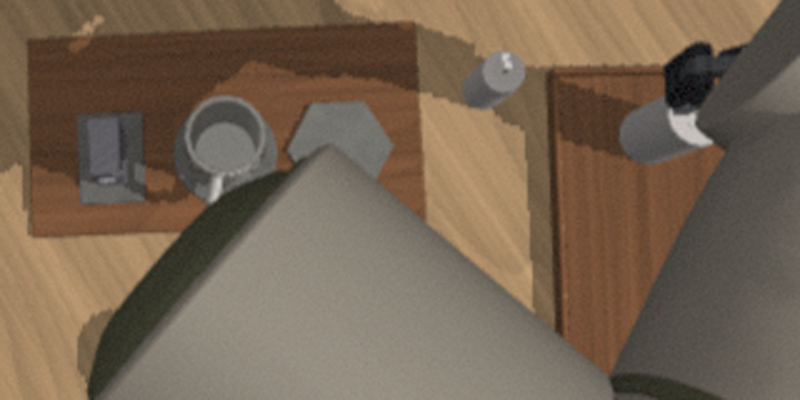

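The tin (105,147) and the mug (226,136) are back upright on their coasters, within about 2 px of target. Candle last.

```bash
python3 -m crank '[0,0,0,0.0005,-0.0007,-0.04,73, 0,0,0,0,0,-0.033,73, 0,0,0,0,0,-0.02,73, 0,0,0,0,0,0,73, 0,0,0,0,0,0,20, 0,0,0,0,0,0,20, 0,0,0,0,0,0,20, 0,0,0,0,0,0,20, 0,0,0,0,0,0,20, 0,0,0,0,0,0,20, 0,0,0,0,0,0.02,20, 0,0,0,0,0,0.04,20, 0,0,0,0,0,0.04,20, 0,0,0,0,0,0,20, 0,0,0,0,0,0,20]' 40
```

```text
time_s: 42.55
position: [0.5641, -0.3566, 0.1634]
tool_rot: [[0.02, 1.0, 0.002], [1.0, -0.02, -0.001], [-0.001, 0.002, -1.0]]
ft_force: [-0.4, -0.9, -1.6]
grip_width: 0.0441
```

```bash
python3 -m crank '[0,0,0,-0.0005,0.02,0,20, 0,0,0,-0.0005,0.04,0,20, 0,0,0,-0.0005,0.04,0,20, 0,0,0,-0.0005,0.04,0,20, 0,0,0,-0.0005,0.04,0,20, 0,0,0,-0.0005,0.04,0,20, 0,0,0,-0.0005,0.0206,0,20, 0,0,0,0,0,0,20, 0,0,0,0,0,-0.03,20, 0,0,0,0,0,-0.04,20, 0,0,0,0,0,-0.012,20, 0,0,0,0,0,0,20, 0,0,0,0,0,0,20, 0,0,0,0,0,0,20]' 40
```

```text
time_s: 43.95
position: [0.5613, -0.1165, 0.0818]
tool_rot: [[0.02, 1.0, 0.003], [1.0, -0.02, -0.001], [-0.001, 0.003, -1.0]]
ft_force: [0.9, -0.3, -1.2]
grip_width: 0.0438
```

```bash
python3 -m crank '[0,0,0,-0.0007,0.0003,-0.007,20, 0,0,0,0,0,-0.003,20, 0,0,0,0,0,-0.0015,20, 0,0,0,0,0,0,20, 0,0,0,0,0,0,20]' 40
```

```text
time_s: 44.45
position: [0.5602, -0.1154, 0.0716]
tool_rot: [[0.019, 1.0, 0.003], [1.0, -0.019, -0.001], [-0.001, 0.003, -1.0]]
ft_force: [-6.6, 3.6, 22.4]
grip_width: 0.0439
```

```bash
python3 -m crank '[0,0,0,0,0,0.001,20, 0,0,0,0,0,0.0005,55, 0,0,0,0,0,0,73, 0,0,0,0,0,0,73, 0,0,0,0,0,0.03,73, 0,0,0,0,0,0.05,73, 0,0,0,0,0,0.05,73, 0,0,0,-0.01,-0.02,0.03,73, 0,0,0,-0.025,-0.04,0,73, 0,0,0,-0.025,-0.04,0,73, 0,0,0,-0.025,-0.04,0,73, 0,0,0,-0.025,-0.04,0,73, 0,0,0,-0.025,-0.04,0,73, 0,0,0,-0.025,-0.04,0,73, 0,0,0,-0.025,-0.04,0,73, 0,0,0,-0.025,-0.04,0,73, 0,0,0,0,0,0,73, 0,0,0,0,0,0,73]' 40; python3 - <<'E'
from h import *
d=snap('top','ta'); e=snap('scene','sa')
o=np.zeros((600,800,3),np.uint8)
o[:,:400]=cv2.resize(e['frame'][140:320,210:520,::-1],(400,232))[:232].repeat(1,0) if 0 else 0
o[:270,:]=cv2.resize(e['frame'][170:332,210:510,::-1],(500,270)).shape and cv2.copyMakeBorder(cv2.resize(e['frame'][170:332,210:510,::-1],(500,270)),0,0,0,300,0)
a=d['frame'][150:310,110:430,::-1]
o[270:600,:660]=cv2.resize(a,(660,330),interpolation=cv2.INTER_CUBIC)
cv2.imwrite('pics/fin.png',o)
for p in[(.5578,.064,.072),(.5595,-.0253,.097),(.5603,-.116,.107)]:
    u,v=w2px(d,p);print((u-110)*2.0625,(v-150)*2.0625+270)
E
```

```text
time_s: 46.25
position: [0.3492, -0.456, 0.2296]
tool_rot: [[0.022, 1.0, -0.0], [1.0, -0.022, 0.001], [0.001, -0.0, -1.0]]
ft_force: [1.0, 0.1, 0.3]
grip_width: 0.0625
374.3048156853328 387.9888261156057
475.2709775283701 378.4947502264269
582.9073196761614 372.54643576277476
```

View pics/fin.png

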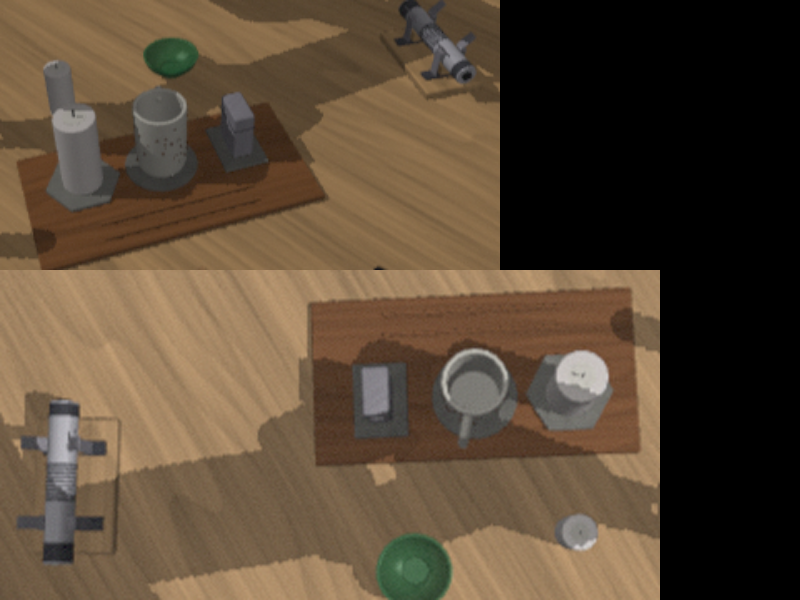

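The final view shows the torch in its clips, and the tin (375,390), mug (475,381) and candle (582,376) upright within 2–4 px of target, with the dish untouched. I'm handing the job in.

```bash
python3 -c "
from rig import *
print(close_job())"
```

```text
the job is handed in; nothing more can be done
None
```

The job is handed in, at about 46 s on the robot's clock, well inside the 152 s limit.

1. **Clearing:** I stood the candle, mug and tin upright in the side tray and left the torch alone. The picture taken before touching the torch showed all three standing.
2. **Torch:** I gripped it at its middle and pressed it into the clips. The push peaked at about 20 N, dropped as it snapped in, then met a firm stop of about 29 N at the expected seated height. Pictures after release show it fully in both clips, with its ends where a torch lying midway should have them.
3. **Putting back:** I then returned the tin, mug and candle to their own coasters. The last pictures show all three upright, within about 2–3 mm of their coaster centres. The dish appears unmoved and the robot is clear of everything.

- **Position readings:** the top and wrist cameras disagreed by about 2–3 mm in x throughout, so I averaged them. The placements are no more exact than that.
- **Grip width on the torch:** the gripper read 22–23 mm on the 26 mm torch, which I did not explain. It lifted level and the grip held.
- **Set-down force:** putting the mug and candle down showed 22–23 N at the wrist, well under the limits. Nothing tipped.

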